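# Hold the top-heavy copy lamp at its index

## Robot

A 6-joint arm with a two-finger parallel gripper is mounted at the origin on the work surface. World frame = base frame: x ahead of the robot, y to its left, z up, the work surface at z = 0. Lengths are in m, angles in rad, forces in N, time in s.
With the tool pointing down it reaches from about 0.35 to 0.775 m from the base axis. Payload 5.5 kg.
Tool frame: the origin (TCP) lies midway between the tips of the shut fingers; the grasp point (between the pads) lies 19 mm behind it; z points along the fingers, y is the line along which they close (so a half turn about z gives the same grasp; the last joint's range is limited). The gripper opens to 85 mm and grips with 20 to 120 N. Pads are 22 mm wide; open, the fingers measure 114 mm over their backs; the gripper's body (76 mm by 85 mm) begins 54 mm behind the grasp point. The pads swing forward as they close: fully open they stand 13 mm farther back than shut.
Start: joints at [-1.274, 0.313, 0.046, 1.304, 0, 1.431], TCP at [0.243, -0.521, 0.231] pointing down, gripper open.
Joint ranges: [-2.76, 2.76], [-0.86, 1.69], [-1.03, 1.26], [-2.2, 2.34], [-1.47, 1.5], [-3.14, 3.14]. Speed limits (rad/s): [2.57, 2.57, 3.14, 3.14, 3.14, 3.14].

## Interface

Orientations are given as a unit quaternion [w, x, y, z].
In Python, from workcell import get_state, read_camera, camera_info, hand_in, recognise gives the robot as it stands.
- The arm moves only by the tool arm_command, never from a script. Its argument "moves" is one flat list of numbers, 7 for each row, row after row: the opening, from -1 (shut) to 1 (fully open), then the shift along the tool's x, y, z in mm, then the turn, a rotation vector about the tool's x, y, z in rad. A call has 1 to 8 rows; each row shifts and turns the commanded pose from where the row before left it, along the tool's axes as they then stand; what a row does not reach is not made up. A row lasts 1/8 s, in which the tool goes at most 62.5 mm and 10.7 degrees, less where a joint would pass 70% of its speed; a pose out of reach is approached as far as the arm can. A call with a gripper value outside its range is refused whole. The fingers move at their own pace and stop on an object; "newtons" is the grip in N (left out, the last holds). Time passes only in rows, so rows that do not move let the fingers close. It gives the time, the measured TCP pose, the force, the opening and the grip force at its end, in the units of the state.
- get_state(): the state, without advancing time (a new reading comes with each control period).
- read_camera(name): name is "scene" or "top"; returns (picture, depth): 400x640x3 uint8, blue, green, red; 400x640 float32, m along the optical axis (not along the pixel's ray), 0 where there is no reading.
- camera_info(name): a dict with "fovy" (degrees; the focal length in pixels is half the picture's height over the tangent of half this angle, whatever the lens; pixels are square), "cx", "cy" (the principal point, pixels), "eye" and "orientation" of the camera in the world. Camera axes: x right, y down, z forward; pixel columns grow to the right and rows downward; lengths in m; the calibration is good to about 2 mm. A picture is of the moment at which its call begins. camera_info takes no time and is no camera call.
- hand_in(): hands the job in; it is judged then, once.
Trained networks look in the newest picture that a camera, given by its name, has taken for a name from the list of things; names that differ only in an ending like _2 or _b are one class to them, and where a whole thing is asked for, a point or a joint stands for the part that bears it (a point fixed in the world has none). Each returns a list of dicts, best first, with "confidence" (0 to 1); they miss things now and then, are a little off and sometimes report something else, mostly with a low value. They report only what shows in the picture. A call takes as long as a camera call.
- recognise(camera, label): "point" ([column, row] in pixels, amid what is visible of it).
The state is a dict: "clock": time; "joint_pos": joint angles; "qvel": joint speeds; "tau": joint torques, N m; "tcp_pos": TCP position; "orientation": TCP orientation; "wrist_force": force on the tool from outside, world axes, zero at the start; "ft_torque": the same for the moment, N m; "finger_gap": finger opening in m; "grip_force": force on a finger pad.
Only numpy, scipy, OpenCV 4.12 (cv2) and the standard library are available. Lean on these libraries where they do the work, as an engineer would, in place of code of your own. Each camera call takes 0.05 s, during which the arm holds its last target. There are 200 camera calls.

## Task

The top-heavy document-copying lamp on the desk lies over against its rest stop. Moving it only by the black knob of its sprung lever, raise it until, seen square-on to the dial, the end of its thin crossbar lies between the two prongs of the index fork, keep it there for 6 seconds without a break, then lower it gently back against the stop it came from and let go. Never touch the lamp itself, never let it swing fast or fall over to the other side, and leave the index fork and the other things on the desk as they are.

Things in the scene. Friction and masses are not known exactly. Their poses are not given: they have to be found in the camera images.
- stand: Fixed stand: foot 260 x 200 x 12 mm, grey upright 30 mm thick, aluminium dial disc of radius 110 mm facing away from the robot. Origin: centre of the foot's underside, on the desk; x points roughly away from the robot, y left, z up; place and yaw vary. Lamp, lever and index fork all turn about one pivot axis along its x, 145 mm above the origin. Lever on the robot's side, lamp on the far side.
- boom (a joint): Lean of the lamp, rad: 0 upright, positive to the stand's +y. Stops at +0.35 and -0.35; starts and must end resting at +0.35. Top-heavy: falls to either side, damping 0.02 N m s/rad. Nominal inertia about the pivot 0.061 kg m2, overturning moment 0.27 N m per rad of lean; both 0.8 to 1.25 times that with the lamp's mass. It falls away (time constant 0.7 to 1.1 s) even with the knob held still.
- lever (a joint): Angle of the light, balanced lever (0.1 kg) relative to the lamp, rad, same sign as the lamp's lean: lever lean from vertical = boom + lever. Range -1.4 to 1.4. A soft torsion spring, nominally 0.15 N m/rad, relaxed at 0, couples the two: the lamp feels 0.15 x this value (N m) towards positive lean.
- index (a joint): Setting of the index fork on the dial, rad, same zero and sign as the lamp's lean (-0.2 to 0.12, varies, stiff by friction). The crossbar's end lies between the prongs when boom equals index within 0.09 rad.
- knob (a point): Centre of the lever's black knob: cylinder 28 mm in diameter, 44 mm long, axis along the stand's x, on an 8 mm rod from the pivot. At lever lean a it lies at x = -0.090, y = 0.135 sin a, z = 0.145 + 0.135 cos a (m) in the stand's frame. To be pinched or forked from above, fingers closing along the stand's y.
- bar_mark (a point): Point on the lamp's crossbar (steel rod 8 mm thick, 330 mm long, fixed square across the column at the pivot, stand x = 70 mm), 145 mm from the pivot towards the stand's -y, 20 mm from the bar's right-hand end; z along the column, upwards. It goes up as the lamp leans to +y.
- index_mark (a point): Middle between the index fork's two brass prongs (one above the other, 36 mm clear gap, 45 mm long) at the dial's -y side, 145 mm from the pivot, 36 mm nearer the robot than the crossbar; z as the lamp's z when boom equals index.
- mouse: Bystander: black computer mouse 100 x 58 x 32 mm; origin at the centre of its underside.
- pen_pot: Bystander: blue round pen pot, 90 mm across, 85 mm high, pens to about 130 mm; origin at the centre of its underside.
- stapler: Bystander: stapler 140 x 36 x 50 mm; origin at the centre of its underside.
- lamp_head (a point): Centre of the lamp's white head (70 x 170 x 36 mm), 240 mm above the pivot along the column, at stand x = 95 mm. The lamp (2.7 kg), not to be touched: this head, a steel column 12 mm thick at stand x = 70 mm, a crossbar and a dark round counterweight 76 mm in diameter 90 mm below the pivot.

How it is judged:
On the way:
1. the crossbar's end lies between the prongs of the index fork (within 0.09 rad) for 5.5 s without a break (angle between the z axis of bar_mark and the z axis of index_mark, either way round below 0.09 rad), for 5.5 s.
At the end, for the whole second after the job is handed in: The lamp lies still (under 0.05 rad/s) against the stop it started from (lean over 0.32 rad), with the knob released, after it has stood at the index within 0.09 rad for 5.5 s (value of joint boom above 0.32 rad and velocity of joint boom between -0.05 and 0.05 rad/s and not (angle between the z axis of bar_mark and the z axis of index_mark, either way round below 0.09 rad)); the robot touches nothing.
It fails at once if the lamp itself is touched by the robot or propped by anything (contact force between anything else and boom_c0 above 0.5 N or contact force between anything else and boom_c1 above 0.5 N or contact force between anything else and boom_c2 above 0.5 N or contact force between anything else and boom_c3 above 0.5 N or contact force between anything else and boom_c4 above 0.5 N).
It fails at once if the lamp falls over to the other side (lean below -0.32 rad) (value of joint boom below -0.32 rad).
It fails at once if the lamp slams against its stop (faster than 0.55 rad/s within 0.05 rad of it) (value of joint boom above 0.3 rad and velocity of joint boom above 0.55 rad/s).
It fails at once if the lamp swings fast (over 1.3 rad/s) (velocity of joint boom below -1.3 rad/s or velocity of joint boom above 1.3 rad/s).
It fails at once if the index fork is shifted by more than 10 mm, or the mouse, pen pot or stapler moved by more than 30 mm (distance of index_mark from where it was at the start of the episode above 0.01 m or distance of any of mouse, pen_pot, stapler from where it was at the start of the episode above 0.03 m).
It also fails if it takes over 64 s, if anything falls off the work surface, if the arm or the gripper's body presses on something with over 40 N, if the wrist force passes 120 N, or if a joint passes its speed limit or range.

## Working session

There is one attempt and no reset: what is moved stays moved. The work goes in short steps, Python scripts to look and compute and a tool call to move; the robot and the scene stay as the last step left them, time stands still between calls to the robot, and variables do not carry over. Pictures are saved under pics/ and viewed, at most 10 in all, crops included, and the job is handed in when it is done.

Besides the shell and the picture viewer there is one more tool, called after "Call:" as name(argument=value, ...) on one line, values as JSON. arm_command: Moves the arm, as the interface text tells. Its arguments: {"type":"object","properties":{"moves":{"type":"array"},"newtons":{"type":"number"}},"required":["moves"]}

```bash
ls; mkdir -p pics
cat > h.py <<'E'
import numpy as np, cv2
from scipy.spatial.transform import Rotation as R
from workcell import *
def q2R(q): return R.from_quat([q[1],q[2],q[3],q[0]]).as_matrix()
def cam(n):
    c=camera_info(n); f=200/np.tan(np.radians(c['fovy'])/2); return c,f,q2R(c['orientation']),np.array(c['eye'])
def unproj(n,u,v,d):
    c,f,M,e=cam(n); u,v,d=map(np.asarray,(u,v,d))
    return e+np.stack([(u-c['cx'])/f*d,(v-c['cy'])/f*d,d],-1)@M.T
def proj(n,P):
    c,f,M,e=cam(n); p=(np.asarray(P)-e)@M; return np.stack([c['cx']+f*p[...,0]/p[...,2],c['cy']+f*p[...,1]/p[...,2]],-1)
E
python3 - <<'E'
from h import *
s=get_state(); print({k:np.round(v,3) for k,v in s.items()})
for n in('scene','top'):
    im,d=read_camera(n); cv2.imwrite(f'pics/{n}0.png',im); np.save(f'{n}0.npy',d); print(n,camera_info(n))
    for l in['stand','knob','bar_mark','index_mark','lamp_head','mouse','pen_pot','stapler']:
        for r in recognise(n,l)[:2]:
            u,v=r['point']; dd=d[int(round(v)),int(round(u))]
            print(l,np.round(r['point'],1),round(r['confidence'],2),np.round(unproj(n,u,v,dd),3))
E
```

```text
pics
{'clock': np.float64(0.0), 'joint_pos': array([-1.274,  0.314,  0.045,  1.304,  0.   ,  1.431]), 'qvel': array([-0.001,  0.001,  0.002,  0.001, -0.   , -0.001]), 'tau': array([-1.0000e-03, -4.8062e+01,  2.9854e+01,  1.9000e-02, -0.0000e+00,
        0.0000e+00]), 'tcp_pos': array([ 0.243, -0.521,  0.23 ]), 'orientation': array([-0.001,  0.976,  0.217, -0.   ]), 'wrist_force': array([-0.008,  0.344, -0.439]), 'ft_torque': array([ 0.015, -0.036, -0.031]), 'grip_force': np.float64(0.0), 'finger_gap': np.float64(0.086)}
scene {'fovy': 48.806060230169166, 'cx': 318.601081043375, 'cy': 197.30538334903142, 'eye': array([0.50608951, 0.99871054, 1.21073901]), 'orientation': array([ 0.00578713, -0.03977176,  0.91827306, -0.39390267])}
stand [279.7 245.9] 0.72 [0.683 0.075 0.098]
knob [314.7 227.2] 0.58 [0.564 0.145 0.277]
bar_mark [249.8 207.5] 0.75 [0.506 0.999 1.211]
index_mark [291.6 205.5] 0.63 [ 0.658 -0.056  0.158]
index_mark [311.9 227.8] 0.26 [0.573 0.14  0.268]
lamp_head [250.5 208. ] 0.79 [0.506 0.999 1.211]
mouse [358.5 196.3] 0.76 [ 0.423 -0.266  0.025]
mouse [277.8 245. ] 0.17 [0.685 0.095 0.126]
pen_pot [365.7 337.3] 0.9 [0.393 0.324 0.005]
stapler [320.1 179.9] 0.57 [ 0.579 -0.327  0.043]
top {'fovy': 44.01479045218303, 'cx': 322.5589729212405, 'cy': 195.00581476215393, 'eye': array([ 4.68447365e-01, -6.05238261e-04,  1.46187316e+00]), 'orientation': array([-0.02986021,  0.71191243, -0.70120229,  0.02458473])}
stand [293.7 151.5] 0.88 [0.682 0.088 0.167]
knob [275.3 194.2] 0.81 [0.56  0.122 0.278]
bar_mark [278.1 111.2] 0.95 [0.732 0.108 0.402]
index_mark [453.1 197. ] 0.68 [ 0.578 -0.364  0.044]
index_mark [357.1 163.8] 0.6 [ 0.653 -0.08   0.161]
lamp_head [280.9 111.5] 0.82 [0.731 0.101 0.402]
pen_pot [201.8 258. ] 0.93 [0.391 0.361 0.007]
```

View pics/scene0.png

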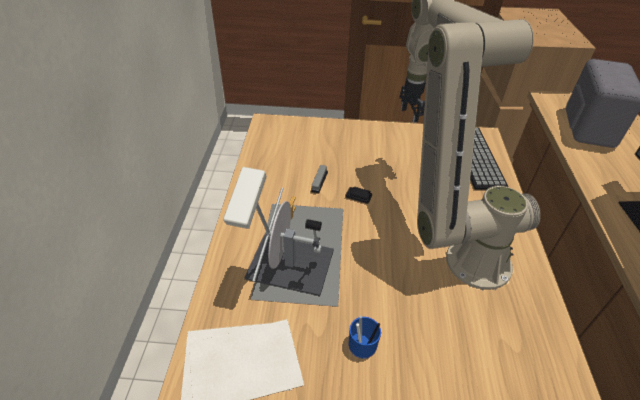

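View pics/top0.png

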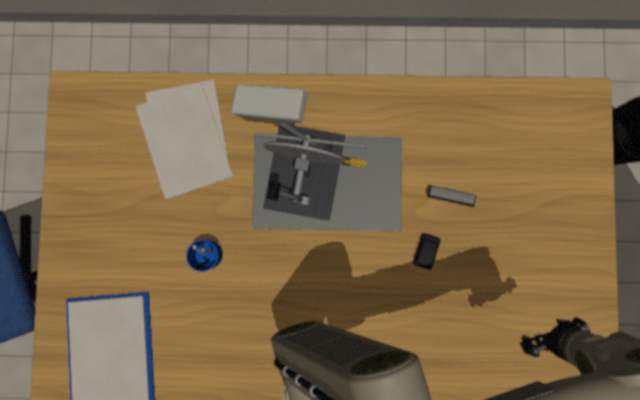

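The scene picture shows the lamp head at (245,197), knob at (314,225), dial near (283,235) and the brass fork at (292,205). In the top picture they are: head (270,103), knob (274,190), fork (355,162) and foot as the dark rectangle around (305,172). Next I'll find the stand's pose.

Run:
```python
from h import *
im={n:cv2.imread(f'pics/{n}0.png') for n in('scene','top')}
V,U=np.mgrid[0:400,0:640]
P={n:unproj(n,U,V,np.load(n+'0.npy')) for n in im}
for n in P:
    p=P[n]; ok=np.load(n+'0.npy')>0
    reg=ok&(abs(p[...,0]-.65)<.25)&(abs(p[...,1]-.06)<.3)
    # foot: dark & low
    g=im[n].max(2)
    z=p[...,2]
    print(n,'mat z',np.percentile(z[reg&(g>100)&(z<.04)],[10,50,90]).round(4))
    m=(reg&(g<95)&(z>-.01)&(z<.03)).astype(np.uint8); m=cv2.morphologyEx(m,cv2.MORPH_OPEN,np.ones((3,3)))
    k,l,s,c=cv2.connectedComponentsWithStats(m); i=1+np.argmax(s[1:,4]); q=p[l==i]
    print(' dark z',np.percentile(q[:,2],[5,50,95]).round(4), s[i], 'rect',cv2.minAreaRect(q[:,:2].astype(np.float32)))
    hh=(reg&(z>.007)&(z<.02)); q=p[hh]; print(' raised',hh.sum(),cv2.minAreaRect(q[:,:2].astype(np.float32)))
    # brass
    h=cv2.cvtColor(im[n],cv2.COLOR_BGR2HSV); b=reg&(h[...,1]>150)&(h[...,0]>10)&(h[...,0]<30)&(z>.05)
    q=p[b]; print(' brass',len(q),q.mean(0).round(3),q.min(0).round(3),q.max(0).round(3))
    # head
    hd=reg&(z>.34)&(z<.5)&(p[...,0]>.66); q=p[hd]; print(' head',hd.sum(),q.mean(0).round(3),q.min(0).round(3),q.max(0).round(3),cv2.minAreaRect(q[:,:2].astype(np.float32)))
    kb=reg&(g<60)&(z>.24)&(z<.31); q=p[kb]; print(' knob',kb.sum(),q.mean(0).round(3),cv2.minAreaRect(q[:,:2].astype(np.float32)) if len(q) else 0)
    crop=im[n][60:320,200:420] if n=='scene' else im[n][70:250,210:420]
    cv2.imwrite(f'pics/{n}_c.png',cv2.resize(crop,None,fx=2.2,fy=2.2,interpolation=cv2.INTER_CUBIC))
a=[cv2.imread(f'pics/{n}_c.png') for n in P]; H=max(x.shape[0] for x in a)
a=[cv2.copyMakeBorder(x,0,H-x.shape[0],0,0,0) for x in a]; o=np.hstack(a); print(o.shape); cv2.imwrite('pics/c1.png',cv2.resize(o,None,fx=min(1,800/o.shape[1]),fy=min(1,800/o.shape[1])))
```

```text
scene mat z [-0.0044 -0.0008  0.0031]
 dark z [0.0046 0.0103 0.015 ] [ 255  242   78   54 2501] rect ((0.6347562074661255, 0.0817987322807312), (0.21989020705223083, 0.2367899864912033), 85.32150268554688)
 raised 2467 ((0.6564624309539795, 0.10248902440071106), (0.42200034856796265, 0.5866721272468567), 11.055855751037598)
 brass 17 [ 0.659 -0.073  0.153] [ 0.655 -0.096  0.114] [ 0.665 -0.051  0.165]
 head 1563 [0.756 0.147 0.382] [0.713 0.058 0.34 ] [0.805 0.223 0.416] ((0.759347677230835, 0.1411646455526352), (0.16181640326976776, 0.07267783582210541), 79.83518981933594)
 knob 123 [0.57  0.138 0.28 ] ((0.570242166519165, 0.134803906083107), (0.022188732400536537, 0.041650500148534775), 79.68994140625)
top mat z [-0.0043 -0.0001  0.0044]
 dark z [0.0051 0.0109 0.0163] [ 263  163   77   58 2206] rect ((0.603757381439209, 0.07565410435199738), (0.20587897300720215, 0.16823650896549225), 80.42826843261719)
 raised 3829 ((0.6484609842300415, 0.06122849881649017), (0.4947322607040405, 0.5969968438148499), 0.17728163301944733)
 brass 114 [ 0.658 -0.075  0.155] [ 0.65  -0.101  0.111] [ 0.666 -0.045  0.17 ]
 head 2381 [0.753 0.129 0.388] [0.709 0.046 0.34 ] [0.803 0.22  0.417] ((0.7567826509475708, 0.13249704241752625), (0.1675959825515747, 0.07130898535251617), 80.47850799560547)
 knob 228 [0.576 0.125 0.281] ((0.6342401504516602, 0.11728977411985397), (0.027231436222791672, 0.17687712609767914), 80.89733123779297)
(572, 946, 3)
```

View pics/c1.png

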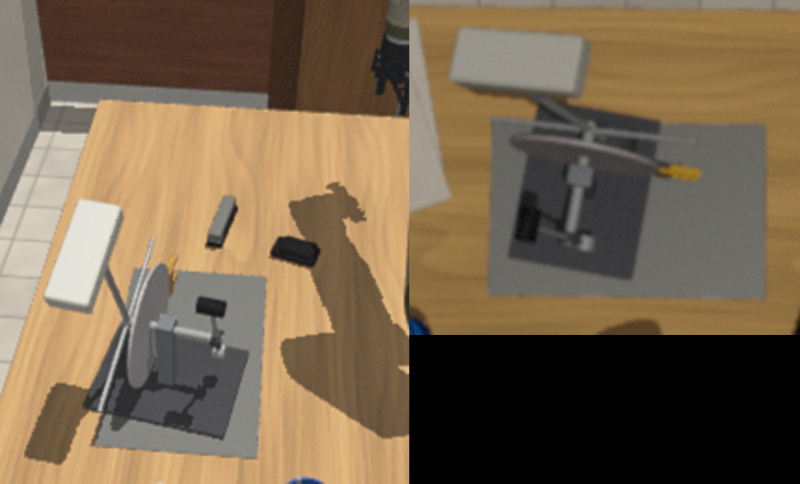

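The crop shows the foot's corners clearly, and the yaw is about -9.5° (head edge and foot agree). Next: the origin from the foot corners, then the index angle.

Run:
```python
from h import *
c,f,M,e=cam('top')
px=np.array([[264.3,209.8],[329.9,219.5],[344.9,135.6],[278.8,125.4]])
r=np.stack([(px[:,0]-c['cx'])/f,(px[:,1]-c['cy'])/f,np.ones(4)],-1)@M.T
Q=e+r*((.012-e[2])/r[:,2])[:,None]
print(Q.round(3)); 
for a,b in((0,1),(1,2),(2,3),(3,0)): d=Q[b]-Q[a]; print(np.linalg.norm(d).round(3),np.degrees(np.arctan2(d[1],d[0])).round(1))
O=Q.mean(0); print('O',O)
yaw=np.radians(-9.5); W=np.array([[np.cos(yaw),np.sin(yaw),0],[-np.sin(yaw),np.cos(yaw),0],[0,0,1]]) # world->stand
O[2]=0
V,U=np.mgrid[0:400,0:640]
for n in('scene','top'):
    im=cv2.imread(f'pics/{n}0.png'); d=np.load(n+'0.npy'); p=(unproj(n,U,V,d)-O)@W.T; z=p[...,2]; g=im.max(2)
    reg=(d>0)&(abs(p[...,0])<.25)&(abs(p[...,1])<.3)
    h=cv2.cvtColor(im,cv2.COLOR_BGR2HSV); b=reg&(h[...,1]>120)&(h[...,0]>10)&(h[...,0]<30)&(z>.05); q=p[b]
    print(n,'brass n',len(q)); q=q[np.argsort(q[:,2])]; print(np.hstack([q,np.argwhere(b)[np.argsort(p[b][:,2])]])[::max(1,len(q)//28)].round(3).tolist())
    kb=reg&(g<60)&(z>.24)&(z<.31)&(p[...,0]<-.05); q=p[kb]; print(' knob',q.mean(0).round(3),np.percentile(q,[2,98],axis=0).round(3))
    hd=reg&(z>.34)&(z<.5)&(p[...,0]>.03); q=p[hd]
    A=np.c_[q[:,0],q[:,1],np.ones(len(q))]; 
    print(' head',np.percentile(q,[1,99],axis=0).round(3)) 
    mid=q[(abs(q[:,0]-.095)<.03)]; nz=mid[mid[:,2]>np.median(mid[:,2])-.1]; co=np.linalg.lstsq(np.c_[nz[:,1],np.ones(len(nz))],nz[:,2],rcond=None)[0]; print(' slope',np.arctan(co[0]))
    dk=reg&(z>.06)&(z<.24)&(abs(p[...,0]-.03)<.03)&(abs(p[...,1])<.1); print(' disc x',np.percentile(p[dk][:,0],[5,25,50,75,95]).round(3))
```

```text
[[ 0.534  0.181  0.012]
 [ 0.509 -0.012  0.012]
 [ 0.758 -0.052  0.012]
 [ 0.786  0.144  0.012]]
0.195 -97.5
0.253 -9.3
0.199 81.9
0.254 171.6
O [0.64664082 0.06544268 0.012     ]
scene brass n 64
[[0.036, -0.158, 0.11, 207.0, 294.0], [0.033, -0.151, 0.114, 208.0, 294.0], [0.033, -0.139, 0.115, 210.0, 293.0], [0.028, -0.109, 0.116, 216.0, 292.0], [0.031, -0.143, 0.116, 209.0, 294.0], [0.031, -0.132, 0.118, 211.0, 293.0], [0.029, -0.1, 0.125, 216.0, 291.0], [0.029, -0.102, 0.128, 215.0, 291.0], [0.028, -0.11, 0.135, 212.0, 292.0], [0.03, -0.105, 0.14, 212.0, 291.0], [0.031, -0.109, 0.145, 210.0, 291.0], [0.03, -0.116, 0.148, 208.0, 292.0], [0.029, -0.115, 0.154, 207.0, 292.0], [0.03, -0.117, 0.157, 206.0, 292.0], [0.041, -0.144, 0.157, 200.0, 291.0], [0.044, -0.164, 0.157, 196.0, 292.0], [0.033, -0.129, 0.158, 203.0, 292.0], [0.034, -0.154, 0.159, 198.0, 294.0], [0.031, -0.134, 0.159, 202.0, 293.0], [0.042, -0.146, 0.159, 199.0, 291.0], [0.044, -0.14, 0.16, 200.0, 290.0], [0.034, -0.133, 0.16, 202.0, 292.0], [0.038, -0.132, 0.16, 202.0, 291.0], [0.042, -0.135, 0.16, 201.0, 290.0], [0.
[... 1247 characters left out ...]
, 161.0, 360.0], [0.041, -0.159, 0.161, 161.0, 364.0], [0.036, -0.133, 0.162, 161.0, 354.0], [0.032, -0.126, 0.162, 162.0, 351.0], [0.031, -0.107, 0.162, 161.0, 344.0], [0.04, -0.127, 0.163, 159.0, 352.0], [0.038, -0.133, 0.163, 160.0, 354.0], [0.032, -0.112, 0.164, 161.0, 346.0], [0.03, -0.134, 0.164, 163.0, 354.0], [0.027, -0.113, 0.165, 163.0, 346.0], [0.035, -0.16, 0.165, 163.0, 364.0], [0.029, -0.126, 0.166, 163.0, 351.0], [0.032, -0.128, 0.168, 162.0, 352.0], [0.063, 0.01, 0.385, 123.0, 298.0]]
 knob [-0.088  0.047  0.281] [[-0.109  0.035  0.266]
 [-0.066  0.061  0.288]]
 head [[0.063 0.002 0.355]
 [0.131 0.166 0.415]]
 slope -0.31022069411855696
 disc x [0.007 0.03  0.031 0.031 0.034]
```

The stand fits well: origin (0.647, 0.065), yaw -9.2°, with knob and head where the geometry puts them. The fork is at about -0.09 rad. I'll raise and turn the tool so its y lies along the stand's y.

Call:
arm_command(moves=[1, 0, 0, -10, 0, 0, -0.1817, 1, 0, 0, -10, 0, 0, -0.1817, 1, 0, 0, -10, 0, 0, -0.1817, 1, 0, 0, -10, 0, 0, -0.1817, 1, 0, 0, -10, 0, 0, -0.1817, 1, 0, 0, -10, 0, 0, -0.1817, 1, 0, 0, -10, 0, 0, -0.1817])

```text
clock: 1.78
tcp_pos: [0.2432, -0.521, 0.3017]
orientation: [0.0, 0.654, 0.756, -0.0]
wrist_force: [0.6, -1.8, -0.1]
finger_gap: 0.0855
grip_force: 0.0
```

Call:
arm_command(moves=[1, 0, 0, -10, 0, 0, -0.1817, 1, 0, 0, -10, 0, 0, -0.1817, 1, 0, 0, -10, 0, 0, -0.1817, 1, 0, 0, -10, 0, 0, -0.1817, 1, 0, 0, -10, 0, 0, -0.1817, 1, 0, 0, -10, 0, 0, -0.1817, 1, 0, 0, -10, 0, 0, -0.1817])

```text
clock: 2.65
tcp_pos: [0.2432, -0.521, 0.3717]
orientation: [0.0, 0.077, 0.997, -0.0]
wrist_force: [-0.1, -0.2, 0.1]
finger_gap: 0.0855
grip_force: 0.0
```

```bash
cat >> h.py <<'E'
from scipy.optimize import least_squares
O=np.array([.6466,.0654,0]); yaw=np.radians(-9.2)
W=R.from_euler('z',-yaw).as_matrix()  # world->stand
V,U=np.mgrid[0:400,0:640]
def s2w(p): return O+np.asarray(p)@W
def w2s(p): return (np.asarray(p)-O)@W.T
def knob(a): return np.array([-.09,.135*np.sin(a),.145+.135*np.cos(a)])
def toolshift(target):
    s=get_state(); return q2R(s['orientation']).T@(np.asarray(target)-s['tcp_pos'])*1000
def lean(n='top',d=None):
    if d is None: im,d=read_camera(n)
    p=w2s(unproj(n,U,V,d)); z=p[...,2]
    q=p[(d>0)&(p[...,0]>.068)&(p[...,0]<.125)&(z>.33)&(z<.45)&(abs(p[...,1])<.25)]
    def res(x):
        b=x[0]; y=q[:,1]; h=q[:,2]-.145; l=h*np.sin(b)+0; 
        lat=y*np.cos(b)-h*np.sin(b); up=y*np.sin(b)+h*np.cos(b)-.24
        dx,dy=abs(lat)-.085,abs(up)-.018
        return np.where((dx>0)&(dy>0),np.hypot(dx,dy),np.maximum(dx,dy))
    best=min((least_squares(res,[b0],loss='soft_l1',f_scale=.004) for b0 in(-.2,0,.2,.35)),key=lambda r:r.cost)
    return best.x[0],len(q),np.sqrt(2*best.cost/max(1,len(q)))
E
python3 - <<'E'
from h import *
for n in('top','scene'): print(n,lean(n,np.load(n+'0.npy')))
t=s2w(knob(.35)); print(t); t[2]=.372; print(toolshift(t), get_state()['joint_pos'].round(2))
E
```

```text
top (np.float64(0.357440260741946), 1843, np.float64(0.0017389472115302224))
scene (np.float64(0.3630255407487898), 1223, np.float64(0.0020798461315873072))
[0.56515883 0.12548503 0.27181532]
[-2.18243376e+02  6.88472455e+02 -4.22165218e-01] [-1.27  0.32  0.4   1.65 -0.   -1.12]
```

Call:
arm_command(moves=[1, -13.6, 43, 0, 0, 0, 0, 1, -13.6, 43, 0, 0, 0, 0, 1, -13.6, 43, 0, 0, 0, 0, 1, -13.6, 43, 0, 0, 0, 0, 1, -13.6, 43, 0, 0, 0, 0, 1, -13.6, 43, 0, 0, 0, 0, 1, -13.6, 43, 0, 0, 0, 0, 1, -13.6, 43, 0, 0, 0, 0])

```text
clock: 3.65
tcp_pos: [0.4063, -0.1976, 0.3715]
orientation: [0.0, 0.08, 0.997, -0.0]
wrist_force: [-0.1, -0.2, -0.3]
finger_gap: 0.0857
grip_force: 0.0
```

Call:
arm_command(moves=[1, -13.6, 43, 0, 0, 0, 0, 1, -13.6, 43, 0, 0, 0, 0, 1, -13.6, 43, 0, 0, 0, 0, 1, -13.6, 43, 0, 0, 0, 0, 1, -13.6, 43, 0, 0, 0, 0, 1, -13.6, 43, 0, 0, 0, 0, 1, -13.6, 43, 0, 0, 0, 0, 0.3, -13.6, 43, 0, 0, 0, 0])

```text
clock: 4.65
tcp_pos: [0.5689, 0.1246, 0.3714]
orientation: [0.0, 0.08, 0.997, -0.0]
wrist_force: [0.8, -0.7, 0.9]
finger_gap: 0.0698
grip_force: 0.0
```

Run:
```python
from h import *
im,d=read_camera('top'); i2,d2=read_camera('scene')
print('top',lean('top',d),'scene',lean('scene',d2))
t=s2w(knob(.35)); t[2]-=.010; print(toolshift(t),get_state()['finger_gap'])
cv2.imwrite('pics/c2.png',np.hstack([cv2.resize(im[60:260,200:400],(400,400)),cv2.resize(i2[60:310,180:430],(400,400))]))
```

```text
top (np.float64(0.35740455422484635), 1842, np.float64(0.0017977595829174536)) scene (np.float64(0.3618264111494594), 1221, np.float64(0.002100321288711508))
[  4.03377339  -1.85599935 108.11603057] 0.055994157856395055
```

View pics/c2.png

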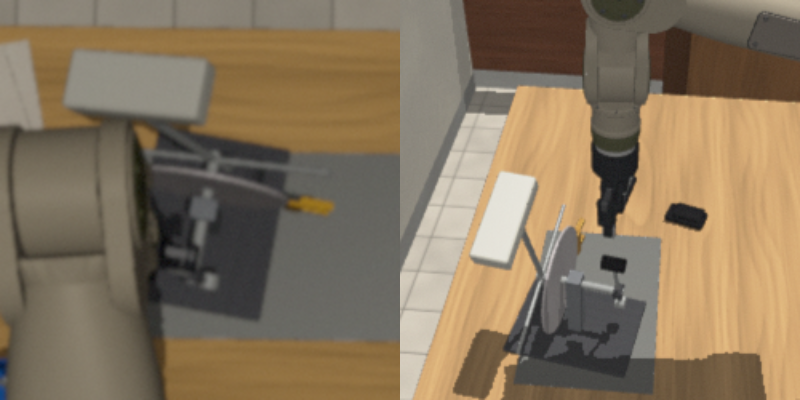

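Gripper is above the knob, and the head is visible in both views. Descend and pinch gently.

Call:
arm_command(moves=[0.3, 4, -1.9, 18, 0, 0, 0, 0.3, 0, 0, 20, 0, 0, 0, 0.3, 0, 0, 20, 0, 0, 0, 0.3, 0, 0, 20, 0, 0, 0, 0.3, 0, 0, 20, 0, 0, 0, 0.3, 0, 0, 20, 0, 0, 0], newtons=20)

```text
clock: 5.5
tcp_pos: [0.5637, 0.1212, 0.2528]
orientation: [0.0, 0.081, 0.997, -0.0]
wrist_force: [0.4, -0.8, 1.1]
finger_gap: 0.0554
grip_force: 0.0
```

Call:
arm_command(moves=[-0.2, 0, 0, 0, 0, 0, 0, -0.6, 0, 0, 0, 0, 0, 0, -0.6, 0, 0, 0, 0, 0, 0, -0.6, 0, 0, 0, 0, 0, 0], newtons=20)

```text
clock: 6.0
tcp_pos: [0.5638, 0.1218, 0.2535]
orientation: [-0.0, 0.08, 0.997, -0.0]
wrist_force: [-2.7, -0.8, -2.4]
finger_gap: 0.0274
grip_force: 20.8
```

Run:
```python
from h import *
im,d=read_camera('top'); i2,d2=read_camera('scene')
print('top',lean('top',d),'scene',lean('scene',d2)); s=get_state(); print(w2s(s['tcp_pos']),knob(.35),s['wrist_force'],s['ft_torque'],s['finger_gap'],s['grip_force'],s['clock'])
cv2.imwrite('pics/c3.png',cv2.resize(i2[170:270,240:360],(720,600)))
```

```text
top (np.float64(0.3572948748182685), 1842, np.float64(0.0017399586356658817)) scene (np.float64(0.36275313005071513), 1219, np.float64(0.0020774352727967113))
[-0.09071477  0.04248512  0.25352226] [-0.09        0.0462912   0.27181532] [-3.22597974 -0.33771507 -2.38984434] [-0.280843    0.47570086 -0.15624808] 0.027299402179336702 20.871124863624573 6.1
```

View pics/c3.png

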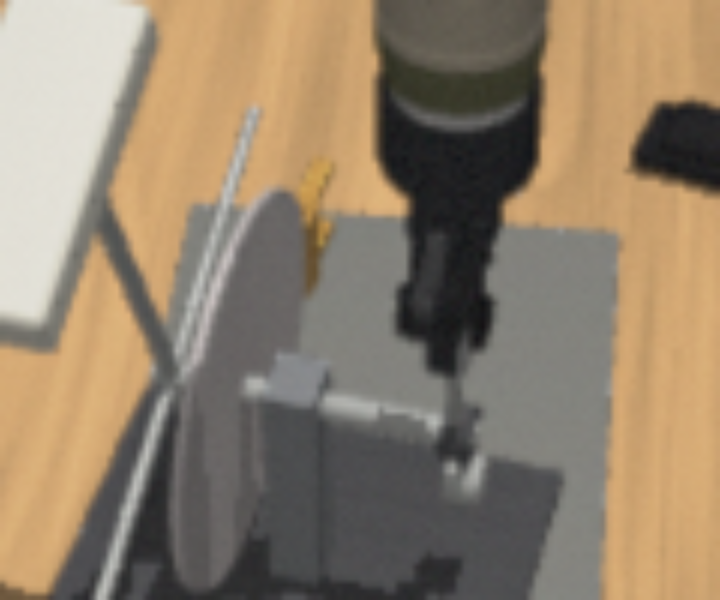

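Knob is pinched centrally (gap 27 mm, 20 N). Now an estimator and planner: fit the lamp model to the measured leans, then compute knob moves for the next rows.

```bash
cat > plan.py <<'E'
# usage: plan.py TARGET RATE 'dy,dz dy,dz ...' (rows sent since last look, mm in tool axes)
import sys,json,os
from h import *
tgt,rate=float(sys.argv[1]),float(sys.argv[2]); rows=[list(map(float,r.split(','))) for r in sys.argv[3].split()] if len(sys.argv)>3 else []
L=json.load(open('log.json')) if os.path.exists('log.json') else None
s=get_state(); t=float(s['clock']); p=w2s(s['tcp_pos'])
if L is None: L=dict(kn=[[t,p[1]]],z=p[2],z0=p[2]-.135*np.cos(np.arcsin((p[1]+.002)/.135)),meas=[])
y=L['kn'][-1][1]; t0=t-.125*len(rows)
if rows: L['kn'].append([t0,y])
for i,(dy,dz) in enumerate(rows): y+=dy/1e3; L['z']-=dz/1e3; L['kn'].append([t0+.125*(i+1),y])
print('t %.2f y cmd %.4f meas %.4f z cmd %.4f meas %.4f F %s grip %.0f gap %.4f'%(t,y,p[1],L['z'],p[2],s['wrist_force'].round(1),s['grip_force'],s['finger_gap']))
for n,bias in(('top',.0074),('scene',.0126)):
    tt=float(get_state()['clock']); b,N,e=lean(n); print(n,round(b-bias,4),N,round(e,4))
    if N>600 and e<.004: L['meas'].append([tt,b-bias])
tn=float(get_state()['clock']); L['kn'].append([tn,y]); json.dump(L,open('log.json','w'))
kn=np.array(L['kn']); ms=np.array(L['meas']); dt=.0125
A=lambda t:np.interp(t,kn[:,0],np.arcsin(np.clip((kn[:,1]+.002)/.135,-1,1)))
def sim(b,v,a,m,k):
    out=[(b,v)]
    for ai in a:
        v+=dt*(.27*m*b+.15*k*(ai-b)-.02*v)/(.061*m); b+=dt*v
        if b>.35: b,v=.35,min(v,0)
        out.append((b,v))
    return np.array(out)
off=ms[ms[:,1]<.335]; rest=len(off)==0 or off[0,0]>tn-4
ts=max(kn[0,0],tn-4)
if rest: ts=max(kn[0,0],(off[0,0] if len(off) else tn)-3)
g=np.arange(ts,tn+dt,dt); w=ms[ms[:,0]>=ts]
bi=.35 if rest else w[0,1]; vi=0 if rest else np.polyfit(w[:4,0]-ts,w[:4,1],1)[0]
def run(x): return sim(x[0],x[1],A(g[:-1]+dt/2)+x[4],np.exp(x[2]),np.exp(x[3]))
def res(x):
    S=run(x); return np.r_[(np.interp(w[:,0],g,S[:,0])-w[:,1])/.003,(x[0]-bi)/(1e-4 if rest else .01),(x[1]-vi)/(1e-4 if rest else .3),x[2]/.13,x[3]/.08,x[4]/.02]
f=least_squares(res,[bi,vi,0,0,0],x_scale=[.01,.05,.1,.1,.02]); x=f.x; S=run(x); b,v=S[-1]; m,k=np.exp(x[2:4])
r=(np.interp(w[:,0],g,S[:,0])-w[:,1]); print('est t %.2f b %.4f v %.4f m %.3f k %.3f aoff %.3f rms %.4f'%(tn,b,v,m,k,x[4],np.sqrt(np.mean(r**2))))
print('equil a at b: %.3f; at target %.3f; now a %.3f'%(-(.27*m/.15/k-1)*b-x[4],-(.27*m/.15/k-1)*tgt-x[4],A(tn)))
# plan
a0=A(tn); K=20; h=np.arange(K*10)*dt; ref=b+np.clip(tgt-b,-rate*(h+dt),rate*(h+dt))
def aa(da): return np.interp(h+dt/2,np.arange(K+1)*.125,a0+np.r_[0,np.cumsum(da)])
def cost(da):
    S=sim(b,v,aa(da)+x[4],m,k); ac=a0+np.cumsum(da)
    return np.r_[(S[1:,0]-ref)/.02,S[-1,1]/.02,da/.04,np.maximum(abs(ac)-.75,0)*100]
da=least_squares(cost,np.zeros(K),bounds=(-.1,.1)).x; S=sim(b,v,aa(da)+x[4],m,k)
ac=a0+np.cumsum(da); yy=.135*np.sin(ac)-.002; zz=L['z0']+.135*np.cos(ac)
dy=np.diff(np.r_[y,yy])*1e3; dz=-np.diff(np.r_[L['z'],zz])*1e3
for i in range(8): print('%d dy %.1f dz %.1f  a %.3f -> b %.3f v %.3f'%(i+1,dy[i],dz[i],ac[i],*S[10*(i+1)]))
E
python3 plan.py -0.085 0.2
```

```text
t 6.10 y cmd 0.0425 meas 0.0425 z cmd 0.2535 meas 0.2535 F [-3.2 -0.3 -2.4] grip 21 gap 0.0273
top 0.3492 1847 0.0017
scene 0.3493 1215 0.0021
est t 6.20 b 0.3500 v 0.0000 m 1.000 k 1.000 aoff 0.000 rms 0.0007
equil a at b: -0.280; at target 0.068; now a 0.336
1 dy 0.0 dz -0.0  a 0.336 -> b 0.350 v 0.000
2 dy 0.0 dz -0.0  a 0.336 -> b 0.350 v 0.000
3 dy 0.0 dz -0.0  a 0.336 -> b 0.350 v 0.000
4 dy 0.0 dz -0.0  a 0.336 -> b 0.350 v 0.000
5 dy 0.0 dz -0.0  a 0.336 -> b 0.350 v 0.000
6 dy 0.0 dz -0.0  a 0.336 -> b 0.350 v 0.000
7 dy 0.0 dz -0.0  a 0.336 -> b 0.350 v 0.000
8 dy 0.0 dz -0.0  a 0.336 -> b 0.350 v 0.000
```

Call:
arm_command(moves=[-0.6, 0, -8.6, -2.7, 0, 0, 0, -0.6, 0, -8.8, -2.1, 0, 0, 0, -0.6, 0, -8.9, -1.5, 0, 0, 0, -0.6, 0, -9, -0.9, 0, 0, 0, -0.6, 0, -9, -0.3, 0, 0, 0, -0.6, 0, -9, 0.3, 0, 0, 0, -0.6, 0, -9, 0.9, 0, 0, 0, -0.6, 0, -8.9, 1.5, 0, 0, 0])

```text
clock: 7.2
tcp_pos: [0.5531, 0.051, 0.2582]
orientation: [0.001, 0.08, 0.997, 0.0]
wrist_force: [0.6, 3.4, -0.4]
finger_gap: 0.0273
grip_force: 19.9
```

```bash
python3 plan.py -0.085 0.2 '-8.6,-2.7 -8.8,-2.1 -8.9,-1.5 -9,-.9 -9,-.3 -9,.3 -9,.9 -8.9,1.5'
```

```text
t 7.20 y cmd -0.0287 meas -0.0292 z cmd 0.2583 meas 0.2582 F [ 0.6  3.4 -0.4] grip 20 gap 0.0273
top 0.3501 1833 0.0017
scene 0.35 1222 0.0021
est t 7.30 b 0.3500 v 0.0000 m 1.000 k 1.000 aoff 0.000 rms 0.0005
equil a at b: -0.280; at target 0.068; now a -0.199
1 dy 0.0 dz -0.1  a -0.199 -> b 0.350 v 0.000
2 dy 0.0 dz -0.0  a -0.199 -> b 0.350 v 0.000
3 dy 0.0 dz -0.0  a -0.199 -> b 0.350 v 0.000
4 dy 0.0 dz -0.0  a -0.199 -> b 0.350 v 0.000
5 dy 0.0 dz -0.0  a -0.199 -> b 0.350 v 0.000
6 dy 0.0 dz -0.0  a -0.199 -> b 0.350 v 0.000
7 dy 0.0 dz -0.0  a -0.199 -> b 0.350 v 0.000
8 dy 0.0 dz -0.0  a -0.199 -> b 0.350 v 0.000
```

Call:
arm_command(moves=[-0.6, 0, -3.3, 0.6, 0, 0, 0, -0.6, 0, -3.3, 0.8, 0, 0, 0, -0.6, 0, -3.3, 0.9, 0, 0, 0, -0.6, 0, -3.2, 1, 0, 0, 0, -0.6, 0, 0, 0, 0, 0, 0, -0.6, 0, 0, 0, 0, 0, 0])

```text
clock: 8.05
tcp_pos: [0.5508, 0.0385, 0.2548]
orientation: [0.0, 0.08, 0.997, -0.0]
wrist_force: [2.2, 1.7, 1.7]
finger_gap: 0.0271
grip_force: 20.0
```

```bash
python3 plan.py -0.085 0.2 '-3.3,.6 -3.3,.8 -3.3,.9 -3.2,1 0,0 0,0'
```

```text
t 8.05 y cmd -0.0418 meas -0.0419 z cmd 0.2550 meas 0.2548 F [2.2 1.7 1.7] grip 20 gap 0.0271
top 0.3382 1848 0.0018
scene 0.3355 1213 0.0021
est t 8.15 b 0.3320 v -0.0704 m 0.960 k 1.016 aoff -0.002 rms 0.0004
equil a at b: -0.231; at target 0.061; now a -0.299
1 dy -12.7 dz 4.6  a -0.399 -> b 0.321 v -0.106
2 dy -4.0 dz 1.7  a -0.431 -> b 0.304 v -0.165
3 dy 9.2 dz -3.8  a -0.357 -> b 0.279 v -0.218
4 dy 12.9 dz -4.1  a -0.257 -> b 0.250 v -0.248
5 dy 11.6 dz -2.5  a -0.170 -> b 0.218 v -0.254
6 dy 7.5 dz -1.1  a -0.113 -> b 0.187 v -0.243
7 dy 3.5 dz -0.4  a -0.087 -> b 0.158 v -0.226
8 dy 0.8 dz -0.1  a -0.081 -> b 0.131 v -0.212
```

Call:
arm_command(moves=[-0.6, 0, -10, 3.6, 0, 0, 0, -0.6, 0, -4, 1.7, 0, 0, 0, -0.6, 0, 7, -2.9, 0, 0, 0, -0.6, 0, 12, -4.0, 0, 0, 0])

```text
clock: 8.65
tcp_pos: [0.5511, 0.0423, 0.2568]
orientation: [-0.0, 0.081, 0.997, -0.002]
wrist_force: [1.1, -2.2, 3.7]
finger_gap: 0.0271
grip_force: 20.1
```

```bash
python3 plan.py -0.085 0.2 '-10,3.6 -4,1.7 7,-2.9 12,-4.0'
```

```text
t 8.65 y cmd -0.0368 meas -0.0381 z cmd 0.2566 meas 0.2568 F [ 1.1 -2.2  3.7] grip 20 gap 0.0271
top 0.262 1916 0.0019
scene 0.2533 1174 0.0022
est t 8.75 b 0.2404 v -0.2304 m 0.963 k 1.010 aoff -0.002 rms 0.0012
equil a at b: -0.170; at target 0.063; now a -0.261
1 dy 13.2 dz -2.7  a -0.161 -> b 0.211 v -0.237
2 dy 10.5 dz -1.3  a -0.083 -> b 0.182 v -0.221
3 dy 1.5 dz -0.1  a -0.071 -> b 0.156 v -0.198
4 dy -2.2 dz 0.2  a -0.088 -> b 0.133 v -0.183
5 dy -2.5 dz 0.2  a -0.106 -> b 0.110 v -0.179
6 dy -0.9 dz 0.1  a -0.113 -> b 0.087 v -0.184
7 dy 1.4 dz -0.1  a -0.103 -> b 0.064 v -0.194
8 dy 3.8 dz -0.3  a -0.075 -> b 0.039 v -0.203
```

Model tracks well. Continue.

Call:
arm_command(moves=[-0.6, 0, 13, -2.7, 0, 0, 0, -0.6, 0, 10, -1.3, 0, 0, 0, -0.6, 0, 1.5, -0.1, 0, 0, 0, -0.6, 0, -2, 0.2, 0, 0, 0])

```text
clock: 9.25
tcp_pos: [0.5552, 0.0668, 0.2606]
orientation: [0.0, 0.08, 0.997, 0.001]
wrist_force: [0.4, -0.9, 5.2]
finger_gap: 0.0273
grip_force: 21.5
```

```bash
python3 plan.py -0.085 0.2 '13,-2.7 10,-1.3 1.5,-0.1 -2,0.2'
```

```text
t 9.25 y cmd -0.0143 meas -0.0132 z cmd 0.2605 meas 0.2606 F [ 0.4 -0.9  5.2] grip 21 gap 0.0273
top 0.147 1975 0.0019
scene 0.1445 1089 0.0025
est t 9.35 b 0.1338 v -0.1358 m 0.900 k 0.988 aoff 0.028 rms 0.0024
equil a at b: -0.114; at target 0.026; now a -0.091
1 dy -13.4 dz 1.9  a -0.191 -> b 0.117 v -0.141
2 dy -7.3 dz 1.6  a -0.247 -> b 0.097 v -0.175
3 dy 5.0 dz -1.2  a -0.209 -> b 0.073 v -0.215
4 dy 10.4 dz -1.8  a -0.131 -> b 0.044 v -0.239
5 dy 11.6 dz -1.0  a -0.045 -> b 0.013 v -0.242
6 dy 10.6 dz -0.1  a 0.034 -> b -0.016 v -0.223
7 dy 8.5 dz 0.6  a 0.098 -> b -0.041 v -0.188
8 dy 5.5 dz 0.7  a 0.139 -> b -0.062 v -0.142
```

Call:
arm_command(moves=[-0.6, 0, -9, 1.1, 0, 0, 0, -0.6, 0, -5, 0.9, 0, 0, 0, -0.6, 0, 3, -0.6, 0, 0, 0, -0.6, 0, 7, -1.0, 0, 0, 0])

```text
clock: 9.85
tcp_pos: [0.554, 0.0608, 0.2596]
orientation: [-0.0, 0.081, 0.997, -0.002]
wrist_force: [0.5, -3.3, 0.3]
finger_gap: 0.0276
grip_force: 21.0
```

```bash
python3 plan.py -0.085 0.2 '-9,1.1 -5,.9 3,-.6 7,-1'
```

```text
t 9.85 y cmd -0.0183 meas -0.0194 z cmd 0.2601 meas 0.2596 F [ 0.5 -3.3  0.3] grip 21 gap 0.0276
top 0.0348 2012 0.002
scene 0.0278 982 0.0028
est t 9.95 b 0.0136 v -0.2516 m 0.928 k 0.984 aoff 0.007 rms 0.0030
equil a at b: -0.017; at target 0.052; now a -0.121
1 dy 13.5 dz -0.9  a -0.021 -> b -0.019 v -0.261
2 dy 13.5 dz 0.4  a 0.079 -> b -0.051 v -0.246
3 dy 13.4 dz 1.7  a 0.179 -> b -0.079 v -0.206
4 dy 13.1 dz 3.1  a 0.279 -> b -0.100 v -0.141
5 dy 7.9 dz 2.5  a 0.340 -> b -0.113 v -0.058
6 dy -10.3 dz -3.2  a 0.261 -> b -0.114 v 0.017
7 dy -13.2 dz -2.8  a 0.161 -> b -0.109 v 0.061
8 dy -13.4 dz -1.5  a 0.061 -> b -0.100 v 0.073
```

Call:
arm_command(moves=[-0.6, 0, 16, -1.0, 0, 0, 0, -0.6, 0, 16, 0.9, 0, 0, 0, -0.6, 0, 14, 2.4, 0, 0, 0, -0.6, 0, 7, 1.8, 0, 0, 0])

```text
clock: 10.45
tcp_pos: [0.5631, 0.1155, 0.2555]
orientation: [0.0, 0.08, 0.997, -0.0]
wrist_force: [1.0, -2.8, 1.7]
finger_gap: 0.0273
grip_force: 22.4
```

```bash
python3 plan.py -0.085 0.2 '16,-1 16,.9 14,2.4 7,1.8'
```

```text
t 10.45 y cmd 0.0347 meas 0.0361 z cmd 0.2560 meas 0.2555 F [ 1.  -2.8  1.7] grip 22 gap 0.0273
top -0.1162 1996 0.002
scene -0.1146 827 0.003
est t 10.55 b -0.1230 v -0.0988 m 0.939 k 0.975 aoff -0.005 rms 0.0036
equil a at b: 0.095; at target 0.067; now a 0.275
1 dy 12.8 dz 4.4  a 0.375 -> b -0.130 v -0.023
2 dy -11.7 dz -4.0  a 0.283 -> b -0.128 v 0.049
3 dy -13.1 dz -3.1  a 0.183 -> b -0.119 v 0.090
4 dy -13.4 dz -1.8  a 0.083 -> b -0.107 v 0.100
5 dy -11.0 dz -0.5  a 0.002 -> b -0.095 v 0.084
6 dy -3.8 dz 0.0  a -0.026 -> b -0.086 v 0.054
7 dy 1.3 dz -0.0  a -0.017 -> b -0.082 v 0.024
8 dy 3.7 dz -0.0  a 0.011 -> b -0.080 v 0.002
```

Call:
arm_command(moves=[-0.6, 0, 12, 3.8, 0, 0, 0, -0.6, 0, -3, -1.0, 0, 0, 0, -0.6, 0, -9, -3.0, 0, 0, 0, -0.6, 0, -10, -2.5, 0, 0, 0])

```text
clock: 11.05
tcp_pos: [0.5611, 0.1047, 0.2592]
orientation: [0.0, 0.08, 0.997, 0.001]
wrist_force: [0.5, 3.2, 3.9]
finger_gap: 0.0272
grip_force: 21.9
```

```bash
python3 plan.py -0.085 0.2 '12,3.8 -3,-1 -9,-3 -10,-2.5'
```

```text
t 11.05 y cmd 0.0247 meas 0.0251 z cmd 0.2587 meas 0.2592 F [0.5 3.2 3.9] grip 22 gap 0.0272
top -0.1391 1993 0.0021
scene -0.1265 831 0.0032
est t 11.15 b -0.1230 v 0.1059 m 0.889 k 0.901 aoff -0.020 rms 0.0047
equil a at b: 0.115; at target 0.086; now a 0.199
1 dy -13.3 dz -1.7  a 0.099 -> b -0.109 v 0.113
2 dy -11.9 dz -0.7  a 0.010 -> b -0.096 v 0.094
3 dy -4.1 dz 0.0  a -0.020 -> b -0.087 v 0.060
4 dy 1.5 dz -0.0  a -0.009 -> b -0.081 v 0.027
5 dy 4.1 dz 0.0  a 0.022 -> b -0.080 v 0.003
6 dy 4.5 dz 0.2  a 0.055 -> b -0.080 v -0.010
7 dy 3.5 dz 0.2  a 0.081 -> b -0.082 v -0.014
8 dy 2.0 dz 0.2  a 0.096 -> b -0.084 v -0.013
```

```bash
python3 - <<'E'
import json
L=json.load(open('log.json')); L['meas']=[[t,b-(.017*(.35-b) if i%2 else 0)] for i,(t,b) in enumerate(L['meas'])]; json.dump(L,open('log.json','w'))
s=open('plan.py').read()
s=s.replace("L['meas'].append([tt,b-bias])","L['meas'].append([tt,b-bias-(.017*(.35-b) if n=='scene' else 0)])")
s=s.replace("for n,bias in((","for n,bias in () if os.getenv('SKIP') else ((")
s=s.replace("L['kn'].append([tn,y]); json.dump","L['kn'].append([tn,y]); os.getenv('SKIP') or json.dump")
s=s.replace("print('equil","print('resid mrad',(1e3*r).round(1)[-10:])\nprint('equil")
open('plan.py','w').write(s)
E
SKIP=1 python3 plan.py -0.085 0.2
```

```text
t 11.15 y cmd 0.0247 meas 0.0241 z cmd 0.2587 meas 0.2595 F [-0.9  3.4  6.7] grip 22 gap 0.0272
est t 11.15 b -0.1275 v 0.1050 m 0.883 k 0.898 aoff -0.018 rms 0.0038
resid mrad [ 8.   8.2  3.8  1.6  0.2 -0.4 -4.3 -6.1  1.8  2.1]
equil a at b: 0.116; at target 0.084; now a 0.199
1 dy -13.0 dz -1.6  a 0.101 -> b -0.114 v 0.112
2 dy -9.8 dz -0.6  a 0.028 -> b -0.100 v 0.096
3 dy -4.5 dz -0.1  a -0.005 -> b -0.090 v 0.067
4 dy 0.2 dz -0.0  a -0.004 -> b -0.084 v 0.036
5 dy 3.0 dz 0.0  a 0.018 -> b -0.081 v 0.012
6 dy 3.8 dz 0.1  a 0.046 -> b -0.081 v -0.003
7 dy 3.3 dz 0.2  a 0.070 -> b -0.082 v -0.010
8 dy 2.2 dz 0.2  a 0.086 -> b -0.083 v -0.011
```

```bash
python3 - <<'E'
s=open('plan.py').read()
s=s.replace("A(g[:-1]+dt/2)+x[4]","A(g[:-1]+dt/2-x[5])+x[4]").replace("x[4]/.02]","x[4]/.02,x[5]/.05]")
s=s.replace("[bi,vi,0,0,0],x_scale=[.01,.05,.1,.1,.02]","[bi,vi,0,0,0,.02],x_scale=[.01,.05,.1,.1,.02,.03],diff_step=1e-3").replace("aoff %.3f rms","aoff %.3f lag %.3f rms").replace("k,x[4],np.sqrt","k,x[4],x[5],np.sqrt")
s=s.replace("np.interp(h+dt/2,np.arange(K+1)*.125,a0+np.r_[0,np.cumsum(da)])","np.where(h+dt/2<x[5],A(tn+h+dt/2-x[5]),np.interp(h+dt/2-x[5],np.arange(K+1)*.125,a0+np.r_[0,np.cumsum(da)]))")
open('plan.py','w').write(s)
E
SKIP=1 python3 plan.py -0.085 0.2
```

```text
t 11.15 y cmd 0.0247 meas 0.0241 z cmd 0.2587 meas 0.2595 F [-0.9  3.4  6.7] grip 22 gap 0.0272
est t 11.15 b -0.1312 v 0.0642 m 0.977 k 0.964 aoff -0.035 lag -0.061 rms 0.0021
resid mrad [ 1.6  1.8  5.1  3.4 -1.5 -2.5 -1.8 -3.1  1.9  0.3]
equil a at b: 0.143; at target 0.105; now a 0.199
1 dy 2.6 dz 0.9  a 0.219 -> b -0.122 v 0.083
2 dy -6.6 dz -1.3  a 0.169 -> b -0.111 v 0.090
3 dy -9.2 dz -1.2  a 0.099 -> b -0.100 v 0.080
4 dy -6.6 dz -0.5  a 0.050 -> b -0.091 v 0.060
5 dy -2.5 dz -0.1  a 0.032 -> b -0.086 v 0.035
6 dy 0.8 dz 0.0  a 0.038 -> b -0.083 v 0.015
7 dy 2.6 dz 0.1  a 0.057 -> b -0.082 v 0.001
8 dy 3.0 dz 0.2  a 0.079 -> b -0.082 v -0.007
```

Call:
arm_command(moves=[-0.6, 0, 2, 0.7, 0, 0, 0, -0.6, 0, -6.5, -1.3, 0, 0, 0, -0.6, 0, -9, -1.2, 0, 0, 0, -0.6, 0, -6, -0.5, 0, 0, 0])

```text
clock: 11.65
tcp_pos: [0.5577, 0.0845, 0.2607]
orientation: [-0.0, 0.081, 0.997, 0.0]
wrist_force: [0.8, 3.7, 1.3]
finger_gap: 0.027
grip_force: 21.4
```

```bash
sed -i 's#x\[5\]/.05\]#(x[5]+.055)/.02]#; s#0,0,0,.02\],x_scale#0,0,0,-.055],x_scale#' plan.py; python3 plan.py -0.085 0.2 '2,.7 -6.5,-1.3 -9,-1.2 -6,-.5'
```

```text
t 11.65 y cmd 0.0052 meas 0.0046 z cmd 0.2610 meas 0.2607 F [0.8 3.7 1.3] grip 21 gap 0.0270
top -0.1041 1991 0.002
scene -0.0968 860 0.0031
est t 11.75 b -0.1023 v 0.0127 m 0.977 k 0.956 aoff -0.039 lag -0.073 rms 0.0020
resid mrad [ 5.7  4.1 -1.4 -2.5 -0.8 -2.1  0.8 -1.4 -0.2  1.1]
equil a at b: 0.125; at target 0.111; now a 0.053
1 dy 12.1 dz 1.3  a 0.143 -> b -0.101 v 0.016
2 dy 2.6 dz 0.4  a 0.163 -> b -0.098 v 0.026
3 dy -2.7 dz -0.4  a 0.143 -> b -0.094 v 0.031
4 dy -3.8 dz -0.5  a 0.115 -> b -0.090 v 0.029
5 dy -2.8 dz -0.3  a 0.094 -> b -0.087 v 0.022
6 dy -1.2 dz -0.1  a 0.085 -> b -0.085 v 0.013
7 dy 0.1 dz 0.0  a 0.086 -> b -0.084 v 0.005
8 dy 0.9 dz 0.1  a 0.092 -> b -0.084 v 0.000
```

Good: at the index and nearly still. Hold from here with small corrections.

Call:
arm_command(moves=[-0.6, 0, 12, 1.3, 0, 0, 0, -0.6, 0, 2.5, 0.4, 0, 0, 0, -0.6, 0, -2.7, -0.4, 0, 0, 0, -0.6, 0, -3.8, -0.5, 0, 0, 0, -0.6, 0, -2.8, -0.3, 0, 0, 0])

```text
clock: 12.38
tcp_pos: [0.5588, 0.0906, 0.26]
orientation: [-0.0, 0.08, 0.997, 0.001]
wrist_force: [-0.7, 1.8, 0.9]
finger_gap: 0.0271
grip_force: 21.9
```

```bash
python3 plan.py -0.085 0.2 '12,1.3 2.5,.4 -2.7,-.4 -3.8,-.5 -2.8,-.3'
```

```text
t 12.38 y cmd 0.0104 meas 0.0108 z cmd 0.2605 meas 0.2600 F [-0.7  1.8  0.9] grip 22 gap 0.0271
top -0.108 2005 0.002
scene -0.0991 855 0.0031
est t 12.47 b -0.1069 v -0.0187 m 0.965 k 0.939 aoff -0.043 lag -0.083 rms 0.0024
resid mrad [-1.2 -2.4  0.8 -0.3  2.4 -0.1 -4.6 -4.   2.6  0.4]
equil a at b: 0.134; at target 0.116; now a 0.092
1 dy 13.4 dz 1.9  a 0.192 -> b -0.108 v 0.000
2 dy 6.2 dz 1.4  a 0.239 -> b -0.106 v 0.028
3 dy -4.5 dz -1.0  a 0.205 -> b -0.101 v 0.045
4 dy -7.5 dz -1.3  a 0.149 -> b -0.095 v 0.047
5 dy -6.2 dz -0.8  a 0.102 -> b -0.090 v 0.039
6 dy -3.4 dz -0.3  a 0.077 -> b -0.086 v 0.025
7 dy -0.7 dz -0.1  a 0.072 -> b -0.084 v 0.012
8 dy 1.0 dz 0.1  a 0.080 -> b -0.083 v 0.002
```

Call:
arm_command(moves=[-0.6, 0, 13.5, 1.9, 0, 0, 0, -0.6, 0, 6, 1.4, 0, 0, 0, -0.6, 0, -4, -0.9, 0, 0, 0, -0.6, 0, -7, -1.3, 0, 0, 0, -0.6, 0, -5.5, -0.8, 0, 0, 0])

```text
clock: 13.1
tcp_pos: [0.5594, 0.0934, 0.2603]
orientation: [0.0, 0.08, 0.997, 0.001]
wrist_force: [-0.1, 3.0, 2.7]
finger_gap: 0.0275
grip_force: 21.8
```

```bash
python3 plan.py -0.085 0.2 '13.5,1.9 6,1.4 -4,-.9 -7,-1.3 -5.5,-.8'
```

```text
t 13.10 y cmd 0.0134 meas 0.0137 z cmd 0.2602 meas 0.2603 F [-0.1  3.   2.7] grip 22 gap 0.0275
top -0.0965 1992 0.002
scene -0.0874 870 0.0031
est t 13.20 b -0.0920 v 0.0339 m 0.972 k 0.959 aoff -0.049 lag -0.077 rms 0.0020
resid mrad [ 2.6  1.4  3.1  0.6 -4.1 -3.6  0.  -2.4  0.9  0.9]
equil a at b: 0.125; at target 0.119; now a 0.114
1 dy -2.0 dz -0.2  a 0.099 -> b -0.088 v 0.025
2 dy -1.1 dz -0.1  a 0.091 -> b -0.086 v 0.016
3 dy 0.1 dz 0.0  a 0.092 -> b -0.084 v 0.007
4 dy 0.8 dz 0.1  a 0.098 -> b -0.084 v 0.002
5 dy 1.1 dz 0.1  a 0.106 -> b -0.084 v -0.002
6 dy 1.0 dz 0.1  a 0.114 -> b -0.084 v -0.003
7 dy 0.7 dz 0.1  a 0.119 -> b -0.085 v -0.003
8 dy 0.4 dz 0.0  a 0.121 -> b -0.085 v -0.002
```

Call:
arm_command(moves=[-0.6, 0, -2, -0.2, 0, 0, 0, -0.6, 0, -1, -0.1, 0, 0, 0, -0.6, 0, 0, 0, 0, 0, 0, -0.6, 0, 0.8, 0.1, 0, 0, 0, -0.6, 0, 1.1, 0.1, 0, 0, 0, -0.6, 0, 1, 0.1, 0, 0, 0])

```text
clock: 13.95
tcp_pos: [0.5593, 0.0924, 0.2605]
orientation: [0.0, 0.081, 0.997, -0.001]
wrist_force: [-3.7, -0.8, 6.0]
finger_gap: 0.0273
grip_force: 22.0
```

```bash
python3 plan.py -0.085 0.2 '-2,-.2 -1,-.1 0,0 .8,.1 1.1,.1 1,.1'
```

```text
t 13.95 y cmd 0.0133 meas 0.0127 z cmd 0.2602 meas 0.2605 F [-3.7 -0.8  6. ] grip 22 gap 0.0273
top -0.0867 2001 0.0021
scene -0.0774 885 0.0031
est t 14.05 b -0.0852 v 0.0030 m 1.232 k 0.938 aoff 0.004 lag -0.027 rms 0.0035
resid mrad [ 6.   3.5 -3.1 -2.1  3.4  1.4 -0.8 -1.2  1.2 -0.9]
equil a at b: 0.112; at target 0.112; now a 0.113
1 dy -0.7 dz -0.1  a 0.108 -> b -0.085 v 0.002
2 dy -0.2 dz -0.0  a 0.106 -> b -0.085 v 0.001
3 dy 0.1 dz 0.0  a 0.107 -> b -0.085 v 0.000
4 dy 0.2 dz 0.0  a 0.108 -> b -0.085 v -0.001
5 dy 0.2 dz 0.0  a 0.110 -> b -0.085 v -0.001
6 dy 0.2 dz 0.0  a 0.112 -> b -0.085 v -0.001
7 dy 0.1 dz 0.0  a 0.112 -> b -0.085 v -0.001
8 dy 0.0 dz 0.0  a 0.113 -> b -0.085 v -0.000
```

Call:
arm_command(moves=[-0.6, 0, -0.5, -0.1, 0, 0, 0, -0.6, 0, 0, 0, 0, 0, 0, -0.6, 0, 0, 0, 0, 0, 0, -0.6, 0, 0.3, 0, 0, 0, 0, -0.6, 0, 0, 0, 0, 0, 0, -0.6, 0, 0.2, 0, 0, 0, 0, -0.6, 0, 0, 0, 0, 0, 0])

```text
clock: 14.92
tcp_pos: [0.5592, 0.0923, 0.2605]
orientation: [0.0, 0.081, 0.997, -0.001]
wrist_force: [-2.0, 0.2, 6.3]
finger_gap: 0.0273
grip_force: 22.0
```

```bash
python3 plan.py -0.085 0.2 '-.5,-.1 0,0 0,0 .3,0 0,0 .2,0 0,0'
python3 - <<'E'
from h import *
import json
t=get_state()['clock']; im,d=read_camera('top'); i2,d2=read_camera('scene')
L=json.load(open('log.json')); L['kn'].append([float(get_state()['clock']),L['kn'][-1][1]]); json.dump(L,open('log.json','w'))
p=w2s(unproj('top',U,V,d)); z=p[...,2]
m=(d>0)&(abs(p[...,0]-.070)<.012)&(p[...,1]<-.11)&(p[...,1]>-.17)&(z>.08)&(z<.25); q=p[m]
print('bar',len(q),q.mean(0) if len(q) else 0, 'expected z at b=-.085, r=.145', .145-.145*np.sin(.085)+.004)
h=cv2.cvtColor(im,cv2.COLOR_BGR2HSV); b=(d>0)&(h[...,1]>120)&(h[...,0]>10)&(h[...,0]<30)&(z>.1)&(z<.2)&(p[...,1]<-.125)&(p[...,1]>-.17); q=p[b]
print('brass up',np.median(q[q[:,2]>.14],0),'low',np.median(q[q[:,2]<.13],0))
cv2.imwrite('pics/c4.png',np.hstack([cv2.resize(im[100:200,270:390],(400,333)),cv2.resize(i2[150:250,230:350],(400,333))]))
E
```

```text
t 14.93 y cmd 0.0133 meas 0.0125 z cmd 0.2603 meas 0.2605 F [-2.   0.2  6.3] grip 22 gap 0.0273
top -0.103 1994 0.0021
scene -0.0969 862 0.0032
est t 15.03 b -0.1058 v -0.0346 m 1.111 k 0.960 aoff -0.026 lag -0.056 rms 0.0018
resid mrad [-3.2 -2.4  3.1  0.9  1.   0.7 -0.1 -2.6  0.4  0.1]
equil a at b: 0.140; at target 0.118; now a 0.113
1 dy 13.3 dz 2.3  a 0.213 -> b -0.109 v -0.017
2 dy 8.2 dz 2.1  a 0.276 -> b -0.109 v 0.015
3 dy -4.5 dz -1.2  a 0.242 -> b -0.105 v 0.040
4 dy -8.6 dz -1.8  a 0.177 -> b -0.100 v 0.050
5 dy -7.8 dz -1.2  a 0.119 -> b -0.093 v 0.046
6 dy -4.9 dz -0.5  a 0.082 -> b -0.088 v 0.035
7 dy -1.8 dz -0.1  a 0.068 -> b -0.085 v 0.021
8 dy 0.5 dz 0.0  a 0.072 -> b -0.083 v 0.009
bar 57 [ 0.07094363 -0.1362944   0.13310309] expected z at b=-.085, r=.145 0.13668983599364967
brass up [ 0.03445421 -0.14502381  0.16002012] low [ 0.03283454 -0.14511644  0.11654527]
```

View pics/c4.png

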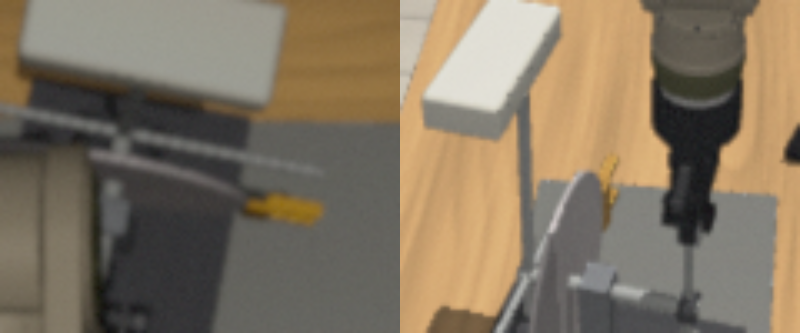

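The bar top (z 0.133) lies between the prongs (0.1165 and 0.160), so it is in the fork. Correcting the slow drift.

Call:
arm_command(moves=[-0.6, 0, 16, 2.6, 0, 0, 0, -0.6, 0, 8, 2.2, 0, 0, 0, -0.6, 0, -3, -0.9, 0, 0, 0, -0.6, 0, -8, -1.9, 0, 0, 0, -0.6, 0, -7, -1.3, 0, 0, 0])

```text
clock: 15.75
tcp_pos: [0.5604, 0.099, 0.2595]
orientation: [0.0, 0.08, 0.997, 0.001]
wrist_force: [1.0, 3.2, 1.4]
finger_gap: 0.0272
grip_force: 21.9
```

```bash
python3 plan.py -0.08 0.2 '16,2.6 8,2.2 -3,-.9 -8,-1.9 -7,-1.3'
```

```text
t 15.75 y cmd 0.0193 meas 0.0194 z cmd 0.2596 meas 0.2595 F [1.  3.2 1.4] grip 22 gap 0.0272
top -0.0944 2005 0.0021
scene -0.0828 870 0.0031
est t 15.85 b -0.0867 v 0.0744 m 1.135 k 0.955 aoff -0.021 lag -0.053 rms 0.0010
resid mrad [ 1.3 -0.6  0.8  0.5  0.  -2.5  0.3 -0.1  0.5 -0.4]
equil a at b: 0.120; at target 0.113; now a 0.158
1 dy -13.4 dz -1.2  a 0.058 -> b -0.078 v 0.060
2 dy -8.7 dz -0.2  a -0.006 -> b -0.073 v 0.032
3 dy 0.5 dz -0.0  a -0.002 -> b -0.071 v 0.005
4 dy 4.8 dz 0.1  a 0.034 -> b -0.071 v -0.013
5 dy 5.6 dz 0.3  a 0.075 -> b -0.074 v -0.021
6 dy 4.5 dz 0.4  a 0.108 -> b -0.076 v -0.021
7 dy 2.7 dz 0.3  a 0.129 -> b -0.079 v -0.016
8 dy 1.0 dz 0.1  a 0.136 -> b -0.080 v -0.010
```

Call:
arm_command(moves=[-0.6, 0, -13.4, -1.2, 0, 0, 0, -0.6, 0, -8.5, -0.2, 0, 0, 0, -0.6, 0, 0.5, 0, 0, 0, 0, -0.6, 0, 4.8, 0.1, 0, 0, 0, -0.6, 0, 5.6, 0.3, 0, 0, 0, -0.6, 0, 4.5, 0.4, 0, 0, 0])

```text
clock: 16.6
tcp_pos: [0.5593, 0.0924, 0.2597]
orientation: [-0.0, 0.08, 0.997, -0.001]
wrist_force: [-0.5, -2.9, 2.2]
finger_gap: 0.0275
grip_force: 22.2
```

```bash
python3 plan.py -0.08 0.2 '-13.4,-1.2 -8.5,-.2 .5,0 4.8,.1 5.6,.3 4.5,.4'
```

```text
t 16.60 y cmd 0.0128 meas 0.0127 z cmd 0.2602 meas 0.2597 F [-0.5 -2.9  2.2] grip 22 gap 0.0275
top -0.0782 1995 0.0021
scene -0.0734 877 0.003
est t 16.70 b -0.0811 v -0.0235 m 1.144 k 0.952 aoff -0.019 lag -0.053 rms 0.0010
resid mrad [ 1.4  1.1  0.1 -2.5  0.5  0.1  0.3 -0.6 -0.5  0.5]
equil a at b: 0.113; at target 0.112; now a 0.110
1 dy 5.8 dz 0.7  a 0.153 -> b -0.083 v -0.015
2 dy 1.2 dz 0.2  a 0.162 -> b -0.085 v -0.003
3 dy -1.5 dz -0.2  a 0.151 -> b -0.084 v 0.005
4 dy -2.4 dz -0.3  a 0.133 -> b -0.083 v 0.009
5 dy -2.1 dz -0.3  a 0.117 -> b -0.082 v 0.010
6 dy -1.4 dz -0.2  a 0.107 -> b -0.081 v 0.008
7 dy -0.6 dz -0.1  a 0.102 -> b -0.080 v 0.005
8 dy -0.0 dz -0.0  a 0.102 -> b -0.080 v 0.003
```

Call:
arm_command(moves=[-0.6, 0, 5.8, 0.7, 0, 0, 0, -0.6, 0, 1.2, 0.2, 0, 0, 0, -0.6, 0, -1.5, -0.2, 0, 0, 0, -0.6, 0, -2.4, -0.3, 0, 0, 0, -0.6, 0, -2, -0.3, 0, 0, 0, -0.6, 0, -1.4, -0.2, 0, 0, 0, -0.6, 0, -0.6, -0.1, 0, 0, 0])

```text
clock: 17.58
tcp_pos: [0.5592, 0.0919, 0.26]
orientation: [-0.0, 0.08, 0.997, 0.0]
wrist_force: [2.3, 2.4, -3.2]
finger_gap: 0.0271
grip_force: 21.6
```

```bash
python3 plan.py -0.08 0.2 '5.8,.7 1.2,.2 -1.5,-.2 -2.4,-.3 -2,-.3 -1.4,-.2 -.6,-.1'
```

```text
t 17.57 y cmd 0.0119 meas 0.0122 z cmd 0.2604 meas 0.2600 F [ 2.3  2.4 -3.2] grip 22 gap 0.0271
top -0.09 1994 0.0021
scene -0.0807 872 0.0031
est t 17.68 b -0.0894 v -0.0118 m 1.118 k 0.960 aoff -0.027 lag -0.053 rms 0.0011
resid mrad [ 1.  -1.6  0.8  0.4  0.6 -0.3 -1.5 -0.8  1.7 -1. ]
equil a at b: 0.125; at target 0.114; now a 0.103
1 dy 8.8 dz 1.3  a 0.169 -> b -0.090 v -0.003
2 dy 1.2 dz 0.2  a 0.178 -> b -0.090 v 0.010
3 dy -2.8 dz -0.5  a 0.157 -> b -0.088 v 0.019
4 dy -3.6 dz -0.5  a 0.130 -> b -0.085 v 0.021
5 dy -2.9 dz -0.3  a 0.108 -> b -0.083 v 0.018
6 dy -1.6 dz -0.2  a 0.097 -> b -0.081 v 0.013
7 dy -0.4 dz -0.0  a 0.094 -> b -0.080 v 0.007
8 dy 0.4 dz 0.0  a 0.097 -> b -0.079 v 0.002
```

Call:
arm_command(moves=[-0.6, 0, 8.8, 1.1, 0, 0, 0, -0.6, 0, 1.5, 0.2, 0, 0, 0, -0.6, 0, -2.5, -0.4, 0, 0, 0, -0.6, 0, -3.5, -0.5, 0, 0, 0, -0.6, 0, -2.9, -0.3, 0, 0, 0, -0.6, 0, -1.6, -0.2, 0, 0, 0, -0.6, 0, -0.3, 0, 0, 0, 0])

```text
clock: 18.55
tcp_pos: [0.5591, 0.0915, 0.2608]
orientation: [0.0, 0.08, 0.997, 0.0]
wrist_force: [-0.7, 3.4, 5.5]
finger_gap: 0.0271
grip_force: 21.8
```

```bash
python3 plan.py -0.08 0.2 '8.8,1.1 1.5,.2 -2.5,-.4 -3.5,-.5 -2.9,-.3 -1.6,-.2 -.3,0'
```

```text
t 18.55 y cmd 0.0114 meas 0.0118 z cmd 0.2605 meas 0.2608 F [-0.7  3.4  5.5] grip 22 gap 0.0271
top -0.0665 1996 0.0021
scene -0.0537 899 0.003
est t 18.65 b -0.0613 v 0.0341 m 1.131 k 0.954 aoff -0.022 lag -0.056 rms 0.0018
resid mrad [-0.1 -0.5 -0.1 -0.9 -2.2 -1.3  3.6  1.2  1.8 -2.6]
equil a at b: 0.091; at target 0.113; now a 0.099
1 dy -13.5 dz -0.5  a -0.001 -> b -0.058 v 0.013
2 dy -4.6 dz 0.1  a -0.035 -> b -0.059 v -0.017
3 dy 5.4 dz -0.1  a 0.006 -> b -0.062 v -0.038
4 dy 8.2 dz 0.3  a 0.066 -> b -0.068 v -0.045
5 dy 6.9 dz 0.6  a 0.117 -> b -0.073 v -0.040
6 dy 4.1 dz 0.5  a 0.148 -> b -0.077 v -0.030
7 dy 1.3 dz 0.2  a 0.158 -> b -0.080 v -0.017
8 dy -0.6 dz -0.1  a 0.153 -> b -0.082 v -0.007
```

Held for more than 7 s well inside tolerance. Now plan the lowering.

```bash
SKIP=1 python3 plan.py 0.345 0.18
```

```text
t 18.65 y cmd 0.0114 meas 0.0118 z cmd 0.2605 meas 0.2608 F [-0.3  3.7  5.5] grip 22 gap 0.0273
est t 18.65 b -0.0613 v 0.0341 m 1.131 k 0.954 aoff -0.022 lag -0.056 rms 0.0018
resid mrad [-0.1 -0.5 -0.1 -0.9 -2.2 -1.3  3.6  1.2  1.8 -2.6]
equil a at b: 0.091; at target -0.369; now a 0.099
1 dy 13.3 dz 2.1  a 0.199 -> b -0.056 v 0.060
2 dy 13.1 dz 3.3  a 0.299 -> b -0.045 v 0.111
3 dy 4.3 dz 1.4  a 0.332 -> b -0.027 v 0.171
4 dy -13.0 dz -3.8  a 0.232 -> b -0.002 v 0.215
5 dy -13.3 dz -2.4  a 0.132 -> b 0.027 v 0.240
6 dy -13.4 dz -1.1  a 0.032 -> b 0.057 v 0.248
7 dy -13.5 dz 0.2  a -0.068 -> b 0.088 v 0.239
8 dy -9.5 dz 1.0  a -0.139 -> b 0.117 v 0.220
```

Call:
arm_command(moves=[-0.6, 0, 11, 1.6, 0, 0, 0, -0.6, 0, 9, 2.0, 0, 0, 0, -0.6, 0, 0, 0, 0, 0, 0, -0.6, 0, -10, -2.2, 0, 0, 0, -0.6, 0, -11, -1.5, 0, 0, 0])

```text
clock: 19.27
tcp_pos: [0.5588, 0.09, 0.2604]
orientation: [-0.0, 0.08, 0.997, 0.0]
wrist_force: [0.8, 3.3, 0.8]
finger_gap: 0.0272
grip_force: 21.8
```

```bash
python3 plan.py 0.345 0.18 '11,1.6 9,2 0,0 -10,-2.2 -11,-1.5'
```

```text
t 19.27 y cmd 0.0104 meas 0.0102 z cmd 0.2606 meas 0.2604 F [0.8 3.3 0.8] grip 22 gap 0.0272
top 0.0091 2000 0.0021
scene 0.0256 975 0.0027
est t 19.38 b 0.0295 v 0.1984 m 1.130 k 0.957 aoff -0.021 lag -0.041 rms 0.0018
resid mrad [ 2.1  0.8 -2.2 -1.5  2.5  0.1  1.3 -3.1  1.2 -0.6]
equil a at b: -0.012; at target -0.368; now a 0.092
1 dy -13.5 dz -0.4  a -0.008 -> b 0.055 v 0.201
2 dy -8.8 dz 0.4  a -0.073 -> b 0.079 v 0.192
3 dy -3.8 dz 0.3  a -0.102 -> b 0.102 v 0.181
4 dy -1.6 dz 0.2  a -0.113 -> b 0.124 v 0.173
5 dy -1.1 dz 0.1  a -0.122 -> b 0.146 v 0.169
6 dy -1.6 dz 0.2  a -0.134 -> b 0.167 v 0.169
7 dy -2.4 dz 0.3  a -0.152 -> b 0.188 v 0.170
8 dy -3.0 dz 0.5  a -0.175 -> b 0.209 v 0.172
```

Call:
arm_command(moves=[-0.6, 0, -13.5, -0.4, 0, 0, 0, -0.6, 0, -8.8, 0.4, 0, 0, 0, -0.6, 0, -4, 0.3, 0, 0, 0, -0.6, 0, -2, 0.2, 0, 0, 0])

```text
clock: 19.88
tcp_pos: [0.5541, 0.0621, 0.2598]
orientation: [-0.0, 0.081, 0.997, 0.0]
wrist_force: [-0.9, 3.4, 5.8]
finger_gap: 0.0277
grip_force: 21.5
```

```bash
python3 plan.py 0.345 0.18 '-13.5,-.4 -8.8,.4 -4,.3 -2,.2'
```

```text
t 19.88 y cmd -0.0179 meas -0.0181 z cmd 0.2601 meas 0.2598 F [-0.9  3.4  5.8] grip 22 gap 0.0277
top 0.0957 1990 0.002
scene 0.1028 1049 0.0025
est t 19.98 b 0.1027 v 0.0590 m 1.006 k 0.981 aoff -0.047 lag -0.064 rms 0.0016
resid mrad [-0.8 -0.3  2.6  0.   1.1 -3.5  0.5 -1.8  0.2  0.8]
equil a at b: -0.040; at target -0.246; now a -0.118
1 dy 13.5 dz -0.9  a -0.018 -> b 0.110 v 0.064
2 dy 13.5 dz 0.4  a 0.082 -> b 0.120 v 0.101
3 dy 13.4 dz 1.8  a 0.182 -> b 0.137 v 0.163
4 dy -6.4 dz -1.0  a 0.134 -> b 0.162 v 0.217
5 dy -13.4 dz -1.1  a 0.034 -> b 0.191 v 0.248
6 dy -13.5 dz 0.2  a -0.066 -> b 0.223 v 0.255
7 dy -13.3 dz 1.5  a -0.165 -> b 0.254 v 0.243
8 dy -7.9 dz 1.6  a -0.225 -> b 0.283 v 0.221
```

Call:
arm_command(moves=[-0.6, 0, 10, -0.8, 0, 0, 0, -0.6, 0, 5, -0.1, 0, 0, 0, -0.6, 0, 0, 0, 0, 0, 0, -0.6, 0, -4, 0, 0, 0, 0])

```text
clock: 20.48
tcp_pos: [0.5562, 0.0739, 0.2605]
orientation: [-0.0, 0.08, 0.997, 0.001]
wrist_force: [-0.7, 2.4, 0.9]
finger_gap: 0.0274
grip_force: 21.6
```

```bash
python3 plan.py 0.345 0.18 '10,-.8 5,-.1 0,0 -4,0'
```

```text
t 20.48 y cmd -0.0069 meas -0.0060 z cmd 0.2610 meas 0.2605 F [-0.7  2.4  0.9] grip 22 gap 0.0274
top 0.1298 1990 0.002
scene 0.139 1092 0.0024
est t 20.57 b 0.1382 v 0.0729 m 0.994 k 0.985 aoff -0.049 lag -0.062 rms 0.0014
resid mrad [ 2.3 -0.3  1.  -3.6  0.8 -1.4 -0.1  0.2  1.3 -1. ]
equil a at b: -0.064; at target -0.232; now a -0.036
1 dy 13.5 dz 0.2  a 0.064 -> b 0.149 v 0.107
2 dy 6.7 dz 0.6  a 0.113 -> b 0.166 v 0.157
3 dy -6.6 dz -0.6  a 0.064 -> b 0.189 v 0.197
4 dy -11.3 dz -0.2  a -0.020 -> b 0.215 v 0.217
5 dy -10.6 dz 0.6  a -0.098 -> b 0.242 v 0.221
6 dy -7.4 dz 0.9  a -0.154 -> b 0.270 v 0.215
7 dy -4.0 dz 0.7  a -0.184 -> b 0.296 v 0.206
8 dy -1.6 dz 0.3  a -0.196 -> b 0.321 v 0.199
```

Good; follow it with a slightly milder push.

Call:
arm_command(moves=[-0.6, 0, 12, 0.2, 0, 0, 0, -0.6, 0, 4, 0.4, 0, 0, 0, -0.6, 0, -6, -0.4, 0, 0, 0, -0.6, 0, -10, 0, 0, 0, 0, -0.6, 0, -9, 0.6, 0, 0, 0])

```text
clock: 21.2
tcp_pos: [0.5547, 0.0641, 0.2601]
orientation: [0.0, 0.08, 0.997, 0.001]
wrist_force: [1.1, 4.4, 1.6]
finger_gap: 0.0272
grip_force: 21.3
```

```bash
python3 plan.py 0.345 0.18 '12,.2 4,.4 -6,-.4 -10,0 -9,.6'
```

```text
t 21.20 y cmd -0.0159 meas -0.0160 z cmd 0.2602 meas 0.2601 F [1.1 4.4 1.6] grip 21 gap 0.0272
top 0.2454 1924 0.0018
scene 0.2593 1167 0.0021
est t 21.30 b 0.2684 v 0.2290 m 1.014 k 0.984 aoff -0.048 lag -0.064 rms 0.0015
resid mrad [ 2.2 -2.3  0.8 -1.6 -1.4 -1.1  2.4  0.5  0.4 -1. ]
equil a at b: -0.181; at target -0.247; now a -0.103
1 dy -9.0 dz 1.1  a -0.171 -> b 0.297 v 0.228
2 dy -3.4 dz 0.6  a -0.196 -> b 0.325 v 0.225
3 dy -0.5 dz 0.1  a -0.200 -> b 0.350 v 0.000
4 dy -0.0 dz 0.0  a -0.200 -> b 0.350 v 0.000
5 dy 0.0 dz -0.0  a -0.200 -> b 0.350 v 0.000
6 dy 0.0 dz -0.0  a -0.200 -> b 0.350 v 0.000
7 dy 0.0 dz -0.0  a -0.200 -> b 0.350 v 0.000
8 dy 0.0 dz -0.0  a -0.200 -> b 0.350 v 0.000
```

Call:
arm_command(moves=[-0.6, 0, -12, 1.6, 0, 0, 0, -0.6, 0, -2, 0.4, 0, 0, 0, -0.6, 0, 0, 0, 0, 0, 0, -0.6, 0, 3, -0.5, 0, 0, 0])

```text
clock: 21.8
tcp_pos: [0.5527, 0.0526, 0.2585]
orientation: [-0.0, 0.081, 0.997, -0.001]
wrist_force: [-2.0, -1.8, 3.4]
finger_gap: 0.0274
grip_force: 21.1
```

```bash
python3 plan.py 0.345 0.18 '-12,1.6 -2,.4 0,0 3,-.5' | head -4
python3 - <<'E'
import json,numpy as np; from h import *
L=json.load(open('log.json')); y0=L['kn'][-1][1]+.002
a=np.linspace(np.arcsin(y0/.135),.345,9)[1:]; y=.135*np.sin(a)-.002; z=L['z0']+.135*np.cos(a)
print(np.c_[np.diff(np.r_[y0-.002,y]),-np.diff(np.r_[L['z'],z])].round(4)*1e3)
E
```

```text
t 21.80 y cmd -0.0269 meas -0.0276 z cmd 0.2587 meas 0.2585 F [-2.  -1.8  3.4] grip 21 gap 0.0274
top 0.3474 1842 0.0017
scene 0.3486 1220 0.0021
est t 21.90 b 0.3500 v 0.0000 m 0.988 k 0.991 aoff -0.043 lag -0.073 rms 0.0018
[[ 8.8 -1.4]
 [ 8.9 -0.8]
 [ 9.  -0.2]
 [ 8.9  0.4]
 [ 8.9  1. ]
 [ 8.8  1.6]
 [ 8.7  2.2]
 [ 8.5  2.7]]
```

Resting on the stop. Bring the knob back to the relaxed lever position, then open a little.

Call:
arm_command(moves=[-0.6, 0, 8.8, -1.4, 0, 0, 0, -0.6, 0, 8.9, -0.8, 0, 0, 0, -0.6, 0, 9, -0.2, 0, 0, 0, -0.6, 0, 8.9, 0.4, 0, 0, 0, -0.6, 0, 8.9, 1, 0, 0, 0, -0.6, 0, 8.8, 1.6, 0, 0, 0, -0.6, 0, 8.7, 2.2, 0, 0, 0, -0.6, 0, 8.5, 2.7, 0, 0, 0])

```text
clock: 22.9
tcp_pos: [0.5645, 0.1236, 0.2528]
orientation: [0.0, 0.08, 0.997, -0.0]
wrist_force: [2.5, -3.8, -0.2]
finger_gap: 0.0272
grip_force: 22.4
```

Call:
arm_command(moves=[-0.6, 0, 2, 0, 0, 0, 0, -0.2, 0, 0, 0, 0, 0, 0, 0.2, 0, 0, 0, 0, 0, 0, 0.4, 0, 0, 0, 0, 0, 0, 0.4, 0, 0, 0, 0, 0, 0])

```text
clock: 23.52
tcp_pos: [0.5644, 0.125, 0.253]
orientation: [-0.0, 0.08, 0.997, 0.0]
wrist_force: [0.3, 0.7, 0.1]
finger_gap: 0.0593
grip_force: 0.0
```

Call:
arm_command(moves=[0.4, 0, 0, -10, 0, 0, 0, 0.4, 0, 0, -20, 0, 0, 0, 0.4, 0, 0, -20, 0, 0, 0, 0.4, 0, 0, -20, 0, 0, 0, 0.4, 0, 0, -20, 0, 0, 0, 0.4, 0, 0, -20, 0, 0, 0, 0.4, 0, 0, 0, 0, 0, 0, 0.4, 0, 0, 0, 0, 0, 0])

```text
clock: 24.52
tcp_pos: [0.5645, 0.125, 0.3626]
orientation: [-0.0, 0.08, 0.997, -0.0]
wrist_force: [0.4, -0.6, 0.3]
finger_gap: 0.06
grip_force: 0.0
```

Run:
```python
from h import *
im,d=read_camera('top'); i2,d2=read_camera('scene')
print(lean('top',d),lean('scene',d2)); s=get_state(); print(s['tcp_pos'],s['finger_gap'],s['grip_force'],s['wrist_force'],s['clock'])
cv2.imwrite('pics/c5.png',np.hstack([cv2.resize(im[60:300,200:480],(400,343)),cv2.resize(i2[100:350,180:430],(400,343))]))
```

```text
(np.float64(0.3576426589901017), 1843, np.float64(0.001699681003614914)) (np.float64(0.362808109788702), 1211, np.float64(0.002105740613533276))
[0.56422863 0.1249845  0.36199905] 0.05975226690234976 0.0 [ 0.6243044   0.16889475 -0.39985257] 24.625
```

View pics/c5.png

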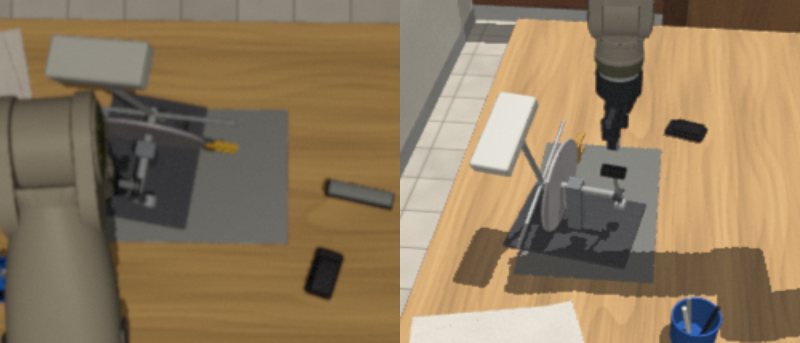

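The picture shows the lamp back against its stop (head at left, lean as at the start) and the gripper clear above the released knob. Nothing else has moved.

```bash
python3 -c "from workcell import *; print(hand_in())"
```

```text
the job is handed in; nothing more can be done
None
```

I raised the lamp to the index fork, held it there for about 8 s by my lean measurements, and lowered it at about 0.2 rad/s. It now rests against its original stop with the knob released, and the job is handed in; no verdict was returned.

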